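# Refit the brake lever of the cheese portioning turntable

## Robot

A 6-joint arm with a two-finger parallel gripper is mounted at the origin on the work surface. World frame = base frame: x ahead of the robot, y to its left, z up, the work surface at z = 0. Lengths are in m, angles in rad, forces in N, time in s.
With the tool pointing down it reaches from about 0.25 to 0.725 m from the base axis. Payload 4 kg.
Tool frame: the origin (TCP) lies midway between the tips of the shut fingers; the grasp point (between the pads) lies 19 mm behind it; z points along the fingers, y is the line along which they close (so a half turn about z gives the same grasp; the last joint's range is limited). The gripper opens to 85 mm and grips with 20 to 120 N. Pads are 22 mm wide; open, the fingers measure 114 mm over their backs; the gripper's body (76 mm by 85 mm) begins 54 mm behind the grasp point. The pads swing forward as they close: fully open they stand 13 mm farther back than shut.
Start: joints at [-1.285, 0.241, 0.005, 1.335, 0, 1.571], TCP at [0.141, -0.48, 0.231] pointing down, gripper open.
Joint ranges: [-2.72, 2.72], [-1.05, 1.87], [-1.09, 1.28], [-1.99, 2.15], [-1.42, 1.44], [-3.14, 3.14]. Speed limits (rad/s): [2.79, 2.79, 3.14, 3.14, 3.14, 3.14].

## Interface

Orientations are given as a unit quaternion [x, y, z, w].
In Python, from workcell import monitor, vision, job gives the robot as it stands.
- The arm moves only by the tool move_arm, never from a script. Its argument "moves" is a list that holds one entry, the list of rows, each a list of 5 numbers: the shift along the world's x, y, z in m, then the turn about the world's z in degrees, then the opening in per cent of the stroke, from 0 (shut) to 100 (fully open). In form: [[[x, y, z, turn, gripper], ...]]. A call has 1 to 5 rows; each row is the pose to reach, as a shift and turn from the pose commanded when the call began; what a row does not reach only later rows make up. A row lasts 1/8 s, in which the tool goes at most 62.5 mm and 10.7 degrees, less where a joint would pass 70% of its speed; a pose out of reach is approached as far as the arm can. A call with a gripper value outside its range is refused whole. The fingers move at their own pace and stop on an object; the grip force is fixed at half the most. Time passes only in rows, so rows that repeat a pose let the fingers close. It gives the time, the measured TCP pose, the force, the opening and the grip force at its end, in the units of the state.
- monitor.get_obs(): the state, without advancing time (a new reading comes with each control period).
- vision.camera(name): name is "scene" or "top" or "wrist"; returns a dict with "color" (400x640x3 uint8, red, green, blue), "camera_matrix" (3x3 intrinsics, pixels), "eye" and "attitude" of the camera in the world; the wrist camera has in their place "hand_eye" (4x4, takes a point from camera to tool coordinates, whose origin is the TCP and whose axes are the flange's). Camera axes: x right, y up, looking along -z (the intrinsics and any distortion apply to the point x, -y, -z); pixel columns grow to the right and rows downward; lengths in m; the calibration is good to about 2 mm. A picture is of the moment at which its call begins: read the wrist's pose just before it. There is no depth.
- job.job_done(): hands the job in; it is judged then, once.
The state is a dict: "clock": time; "joint_pos": joint angles; "joint_vel": joint speeds; "tau": joint torques, N m; "eef_pos": TCP position; "tool_rot": TCP orientation; "ft_force": force on the tool from outside, world axes, zero at the start; "ft_torque": the same for the moment, N m; "grip_width": finger opening in m; "grasp_force": force on a finger pad.
Only numpy, scipy, OpenCV 4.12 (cv2) and the standard library are available. Lean on these libraries where they do the work, as an engineer would, in place of code of your own. Each camera call takes 0.05 s, during which the arm holds its last target. There are 200 camera calls.

## Task

The turntable's brake lever has been washed. Put it back on the splined brake shaft, turning it until the splines match, and slide it fully home without forcing it; then swing it clockwise (seen from above) to its stop to set the brake. Fit it so that, with the brake set, the arm points out from the turntable's front and not over the platter; let go of it and leave the other things alone.

Things in the scene. Friction and masses are not known exactly. Their poses are not given: they have to be found in the camera images.
- lever_hub (a point): The brake lever (loose; steel hub, light red moulded arm; 0.19 to 0.31 kg), at first lying flat on the blue drying mat (4 mm thick). This point is the centre of its square hub, on the bore's axis, half-way up. Hub 38 x 38 mm, 26 mm high, its sides flat: good to grip from above across the arm. x points along the arm to the knob, z up along the bore.
- lever_bore (a point): Centre of the bore's lower mouth (same axes). The bore goes right through: 26 mm wide, with 6 teeth standing inward to 9.5 mm from the axis, 60 deg apart (30, 90, ... deg from x). The arm is 20 mm wide, 10 mm thick, its underside flush with the hub's, and ends 129 mm from the bore's axis.
- lever_knob (a point): Centre of the black bulb-shaped knob standing up on the arm's end and fixed to it: 116 mm along x from the bore's axis, 21 mm higher than lever_hub, at most 27 mm thick, its top 19 mm above this point.
- stand: Cheese portioning turntable, bolted down. Origin on the table under the brake shaft's axis; x points from its front (brake end) to the platter, z up. The grey brake housing below the shaft is 70 mm wide, 50 mm high.
- platter_mid (a point): Centre of the steel platter's top, 185 mm along the stand's x and 55 mm above the table; 260 mm across. Half a cheese lies on the half away from the brake, 58 mm high.
- shaft_end (a point): Top of the splines of the upright brake shaft, on its axis, 84 mm above the table; stand's axes. 6 ribs (25 mm across, 5 mm wide, 60 deg apart) at an angle that differs each time and is NOT measured: turn the resting lever up to 30 deg either way to feel it drop in (play about 3 deg each way; arm in line with a rib). A tapered 17 mm pilot nose, 13 mm high, centres the hub first.
- shaft_shoulder (a point): Shoulder on the shaft, 62 mm above the table: the hub's underside rests here when fully home. The shaft stays where it is left (0.35 N m to turn either way). Clockwise from above the arm swings 52 to 69 deg (plus play) with the shaft, against up to 0.55 N m, to a solid stop, and stays there when let go. So an arm put on about 60 deg counter-clockwise of the stand's -x ends near straight out.
- brake_shoe (a joint): Travel of the rubber brake shoe towards the platter's rim, driven by the shaft (m, 5 mm per rad of the shaft): 0 to 0.0015 with the brake off, 0.006 at the shaft's solid stop (brake set). It says nothing of the splines' angle.
- knife_wet_mid (a point): Bystander: cheese knife with black bulb handle on the far half of the mat, 140 mm long; this point is its middle, 15 mm up.
- spacer_mid (a point): Bystander: brass ring, 42 mm across, 12 mm high, on the far half of the mat; its centre.
Things that resemble listed ones, but are neither listed nor needed, are in the scene too. What is shaped like the part that bears lever_hub but pink or yellow is not meant.

How it is judged:
On the way:
1. the lever's hub is fully home on the splined shaft (z of lever_hub in the frame of stand below 0.0775 m and horizontal distance between lever_hub and shaft_end below 0.004 m and angle between lever_hub's own z axis and vertical below 0.06 rad), for 0.2 s.
At the end, for the whole second after the job is handed in: The lever's hub is fully home on the shaft (within 2.5 mm of the shoulder, 4 mm of the axis, upright within 3.5 deg), the brake shoe stands at 5.4 mm or more (shaft within 7 deg of its stop), the knob lies on the front side (stand x below 0), and the lever is at rest (all of step 1 and value of joint brake_shoe above 0.0054 m and x of lever_knob in the frame of stand below 0 m and linear speed of lever below 0.02 m/s); the robot touches nothing.
It fails at once if the lever is forced down or sideways onto the shaft with over 90 N (all its contacts added) while it is not home (z of lever_hub in the frame of stand above 0.079 m and contact force between lever and stand above 90 N).
It fails at once if the knife or the brass ring on the mat is moved by over 30 mm (distance of any of knife_wet_mid, spacer_mid from where it was at the start of the episode above 0.03 m).
It also fails if it takes over 72 s, if anything falls off the work surface, if the arm or the gripper's body presses on something with over 40 N, if the wrist force passes 120 N, or if a joint passes its speed limit or range.

## Working session

There is one attempt and no reset: what is moved stays moved. The work goes in short steps, Python scripts to look and compute and a tool call to move; the robot and the scene stay as the last step left them, time stands still between calls to the robot, and variables do not carry over. Pictures are saved under pics/ and viewed, at most 10 in all, crops included, and the job is handed in when it is done.

Besides the shell and the picture viewer there is one more tool, called after "Request:" as name([rows], argument=value, ...), one row to a line, values as JSON. move_arm: Moves the arm, as the interface text tells. Its arguments: {"type":"object","properties":{"moves":{"type":"array","items":{"type":"array","items":{"type":"array","items":{"type":"number"}}}}},"required":["moves"]}

```bash
mkdir -p pics; cat > h.py <<'E'
import numpy as np, cv2
from workcell import monitor, vision, job
from scipy.spatial.transform import Rotation as R
def cam(n):
    o=monitor.get_obs(); c=vision.camera(n); K=np.array(c["camera_matrix"])
    if n=="wrist":
        T=np.eye(4); T[:3,:3]=R.from_quat(o["tool_rot"]).as_matrix(); T[:3,3]=o["eef_pos"]
        M=T@np.array(c["hand_eye"]); E,A=M[:3,3],M[:3,:3]
    else:
        E=np.array(c["eye"]); A=np.array(c["attitude"])
        A=R.from_quat(A).as_matrix() if A.size==4 else A.reshape(3,3)
    return c,K,E,A
def at(K,E,A,u,v,z):
    d=A@(np.linalg.inv(K)@[u,v,1]*[1,-1,-1]); return E+d*(z-E[2])/d[2]
def px(K,E,A,p):
    q=A.T@(np.array(p)-E)*[1,-1,-1]; q=K@q; return q[:2]/q[2]
def save(n,f,crop=None,s=1):
    c,K,E,A=cam(n); im=c["color"][:,:,::-1]
    np.savez("pics/"+f+".npz",K=K,E=E,A=A); cv2.imwrite("pics/"+f+"_full.png",im)
    if crop: x0,y0,x1,y1=crop; im=im[y0:y1,x0:x1]
    cv2.imwrite("pics/"+f+".png",cv2.resize(im,None,fx=s,fy=s,interpolation=cv2.INTER_CUBIC)); return c,K,E,A
def load(f): d=np.load("pics/"+f+".npz"); return d["K"],d["E"],d["A"]
E
python3 - <<'E'
from h import *
for n in("scene","top"):
    c,K,E,A=save(n,n+"1"); print({k:np.array(v).round(3).tolist() for k,v in c.items() if k!="color"})
o=monitor.get_obs(); print(o["clock"],o["eef_pos"],o["tool_rot"])
E
```

```text
{'camera_matrix': [[407.857, 0.0, 324.611], [0.0, 407.857, 204.133], [0.0, 0.0, 1.0]], 'eye': [1.06, -0.245, 0.763], 'attitude': [0.293, 0.179, 0.474, 0.811]}
{'camera_matrix': [[509.766, 0.0, 320.949], [0.0, 509.766, 194.815], [0.0, 0.0, 1.0]], 'eye': [0.473, 0.017, 1.234], 'attitude': [-0.021, 0.02, 0.709, -0.705]}
0.1 [ 0.14082351 -0.47917288  0.23049347] [ 9.89804745e-01  1.42427757e-01 -1.41489723e-04 -9.38458285e-04]
```

View pics/top1.png

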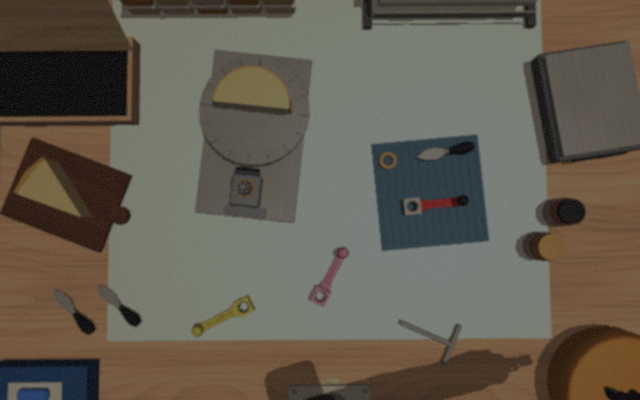

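View pics/scene1.png

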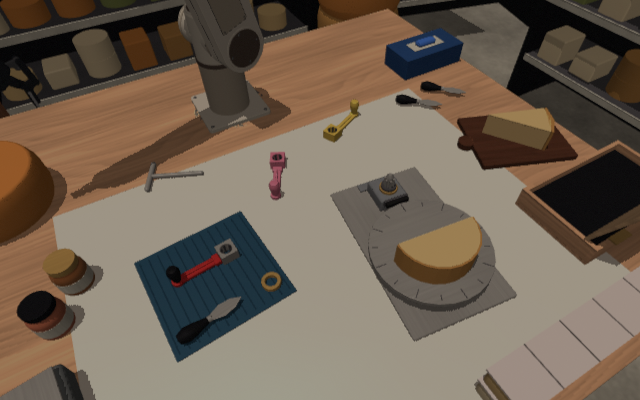

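Top view: the lever candidates are red with a steel hub on the mat at (412,206), pink at (320,293) and yellow at (244,305). The knife is also on the mat at (445,152) and the ring at (388,160). I choose the red lever on the mat. The shaft is at about (244,187) and the platter centre at about (254,115).

```bash
python3 - <<'E'
from h import *
K,E,A=load("top1")
f=lambda u,v,z: at(K,E,A,u,v,z).round(4)
h=f(412,206,.03);k=f(462,201,.05);s=f(244,187.5,.09);p=f(254.5,115,.055)
print("hub",h,"knob",k,np.linalg.norm((k-h)[:2]),np.degrees(np.arctan2(*(k-h)[1::-1])))
print("shaft",s,"plat",p,np.linalg.norm((p-s)[:2]),np.degrees(np.arctan2(*(p-s)[1::-1])))
print("knife",f(445,152,.015),"ring",f(388,160,.012))
im=cv2.imread("pics/top1_full.png")
a=cv2.resize(im[180:230,390:480],None,fx=6,fy=6,interpolation=cv2.INTER_CUBIC)
b=cv2.resize(im[160:220,215:275],None,fx=5,fy=5,interpolation=cv2.INTER_CUBIC)
cv2.imwrite("pics/crop.png",np.clip(1.8*np.hstack([a,b]).astype(float),0,255).astype(np.uint8)[:, :800] if a.shape[1]+b.shape[1]<=800 else np.clip(1.8*cv2.resize(np.hstack([a,b]),(798,285)).astype(float),0,255).astype(np.uint8))
E
```

```text
hub [ 0.5155 -0.1983  0.03  ] knob [ 0.5258 -0.3111  0.05  ] 0.11326928091940902 -84.78267293206106
shaft [0.5571 0.1896 0.09  ] plat [0.7295 0.171  0.055 ] 0.17340046136040121 -6.157744968881355
knife [ 0.6456 -0.2824  0.015 ] ring [ 0.6274 -0.1454  0.012 ]
```

View pics/crop.png

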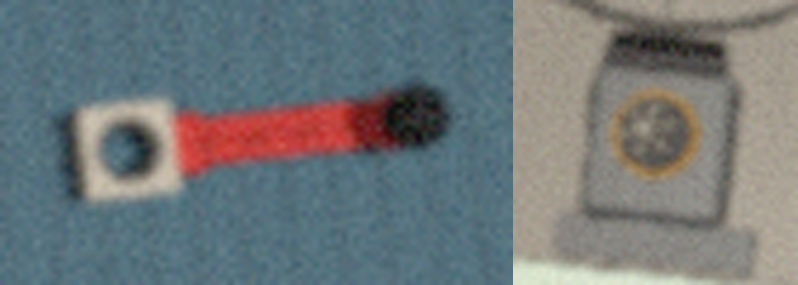

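The crop confirms the choice: a steel square hub at about (128,150) in the crop and a red arm with a black knob at (415,115). The lever lies at about -85° and the stand's x at about -6°. I turn the tool +258° so that the wrist keeps range for the later clockwise swing.

Request:
move_arm([
  [[0.015, 0.011, 0, 10, 100], [0.03, 0.022, 0, 20, 100], [0.045, 0.034, 0, 30, 100], [0.06, 0.045, 0, 40, 100], [0.075, 0.056, 0, 50, 100]],
])

```text
clock: 0.72
eef_pos: [0.2162, -0.423, 0.2308]
tool_rot: [0.835, 0.55, 0.0, -0.001]
ft_force: [-0.5, -0.0, 0.5]
grip_width: 0.0852
grasp_force: 0.0
```

Request:
move_arm([
  [[0.015, 0.011, 0, 10, 100], [0.03, 0.022, 0, 20, 100], [0.045, 0.034, 0, 30, 100], [0.06, 0.045, 0, 40, 100], [0.075, 0.056, 0, 50, 100]],
])

```text
clock: 1.35
eef_pos: [0.2912, -0.367, 0.2308]
tool_rot: [0.525, 0.851, 0.0, -0.001]
ft_force: [0.3, -0.2, 0.0]
grip_width: 0.0853
grasp_force: 0.0
```

Request:
move_arm([
  [[0.015, 0.011, 0, 10, 100], [0.03, 0.022, 0, 20, 100], [0.045, 0.034, 0, 30, 100], [0.06, 0.045, 0, 40, 100], [0.075, 0.056, 0, 50, 100]],
])

```text
clock: 1.98
eef_pos: [0.3662, -0.3111, 0.2308]
tool_rot: [0.116, 0.993, 0.0, -0.0]
ft_force: [-1.0, 0.6, -1.2]
grip_width: 0.0855
grasp_force: 0.0
```

Request:
move_arm([
  [[0.015, 0.011, 0, 10, 100], [0.03, 0.022, 0, 20, 100], [0.045, 0.034, 0, 30, 100], [0.06, 0.045, 0, 40, 100], [0.075, 0.056, 0, 50, 100]],
])

```text
clock: 2.6
eef_pos: [0.4411, -0.2551, 0.2308]
tool_rot: [-0.315, 0.949, 0.0, -0.0]
ft_force: [-0.7, 0.2, 0.2]
grip_width: 0.0849
grasp_force: 0.0
```

Request:
move_arm([
  [[0.015, 0.011, 0, 10, 100], [0.03, 0.022, 0, 20, 100], [0.045, 0.034, 0, 30, 100], [0.06, 0.045, 0, 40, 100], [0.075, 0.056, 0, 50, 100]],
])

```text
clock: 3.22
eef_pos: [0.5161, -0.1992, 0.2307]
tool_rot: [-0.687, 0.727, 0.001, -0.0]
ft_force: [0.0, 0.2, 0.2]
grip_width: 0.0853
grasp_force: 0.0
```

Request:
move_arm([
  [[0, 0, 0, 8.5, 100], [0, 0, 0, 8.5, 100], [0, 0, 0, 8.5, 100]],
])

```text
clock: 3.6
eef_pos: [0.5156, -0.1998, 0.231]
tool_rot: [0.736, -0.677, -0.0, 0.0]
ft_force: [-0.5, 0.6, 0.2]
grip_width: 0.0855
grasp_force: 0.0
```

```bash
python3 - <<'E'
from h import *
o=monitor.get_obs(); print(o["clock"],o["eef_pos"],o["joint_pos"],R.from_quat(o["tool_rot"]).as_matrix()[:,1])
c,K,E,A=save("wrist","w1")
print(E,px(K,E,A,[.5155,-.1983,.03]))
E
```

```text
3.6 [ 0.51564656 -0.19977903  0.23098555] [-3.69614576e-01  3.47274848e-01  1.50524987e-01  1.37480217e+00
 -2.25315805e-05 -2.02312871e+00] [-9.96580586e-01 -8.26236069e-02  6.89549405e-04]
[ 0.52346738 -0.28033097  0.37320581] [322.30276662 171.32365113]
```

View pics/w1.png

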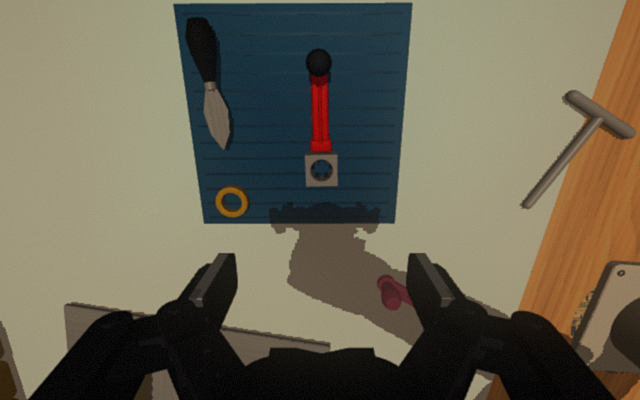

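The wrist view shows the red lever's hub at (321,170), predicted at (322,171), with the arm going up to the knob at (318,62). The knife and ring are well clear to the left.

```bash
python3 - <<'E'
from h import *
K,E,A=load("w1")
im=cv2.imread("pics/w1_full.png").astype(int); b,g,r=im[...,0],im[...,1],im[...,2]
m=(r>90)&(g<60)&(b<60); m[:,:300]=0;m[:,345:]=0;m[200:]=0
v,u=np.nonzero(m); 
P=np.array([at(K,E,A,x,y,.014) for x,y in zip(u,v)])[:,:2]
q=P-P.mean(0); w,V=np.linalg.eigh(q.T@q); print(len(u),P.mean(0),np.degrees(np.arctan2(V[1,1],V[0,1])))
m=(r>100)&(abs(r-b)<40)&(abs(r-g)<30); m[:,:300]=0;m[:,342:]=0;m[:150]=0;m[192:]=0
v,u=np.nonzero(m); print(u.min(),u.max(),v.min(),v.max())
c=((u.min()+u.max())/2,(v.min()+v.max())/2); print(c,at(K,E,A,*c,.03),at(K,E,A,318.5,62,.045))
E
```

```text
1130 [ 0.52322683 -0.2569887 ] 96.15280616312145
305 336 155 185
(np.float64(320.5), np.float64(170.0)) [ 0.5177675  -0.19972784  0.03      ] [ 0.52921265 -0.31496616  0.045     ]
```

Request:
move_arm([
  [[0.0015, 0.0005, -0.05, 1, 100], [0.0015, 0.0005, -0.1, 1, 100], [0.0015, 0.0005, -0.15, 1, 100], [0.0015, 0.0005, -0.19, 1, 100], [0.0015, 0.0005, -0.2, 1, 100]],
])

```text
clock: 4.28
eef_pos: [0.5149, -0.1985, 0.0286]
tool_rot: [0.742, -0.67, -0.003, 0.001]
ft_force: [-0.3, 0.0, 0.5]
grip_width: 0.0854
grasp_force: 0.0
```

Request:
move_arm([
  [[0, 0, -0.015, 0, 100], [0, 0, -0.025, 0, 100], [0, 0, -0.026, 0, 60], [0, 0, -0.026, 0, 20], [0, 0, -0.026, 0, 20]],
])

```text
clock: 4.9
eef_pos: [0.5182, -0.1996, 0.0066]
tool_rot: [0.742, -0.67, 0.001, -0.0]
ft_force: [0.9, 0.2, -3.4]
grip_width: 0.0369
grasp_force: 61.3
```

Request:
move_arm([
  [[0, 0, 0, 0, 20], [0, 0, 0, 0, 20], [0, 0, 0, 0, 20]],
])

```text
clock: 5.28
eef_pos: [0.5183, -0.1995, 0.0064]
tool_rot: [0.742, -0.67, 0.001, -0.0]
ft_force: [-1.0, 1.1, 5.1]
grip_width: 0.037
grasp_force: 62.3
```

Request:
move_arm([
  [[0, 0, 0.03, 0, 20], [0, 0, 0.07, 0, 20], [0, 0, 0.11, 0, 20], [0, 0, 0.14, 0, 20], [0, 0, 0.16, 0, 20]],
])

```text
clock: 5.9
eef_pos: [0.5175, -0.1991, 0.1663]
tool_rot: [0.742, -0.67, 0.0, -0.0]
ft_force: [0.4, 0.5, -4.0]
grip_width: 0.037
grasp_force: 61.4
```

Request:
move_arm([
  [[0.004, 0.04, 0, -8, 20], [0.008, 0.08, 0, -16, 20], [0.012, 0.12, 0, -24, 20], [0.016, 0.16, 0, -32, 20], [0.02, 0.2, 0, -41, 20]],
])

```text
clock: 6.52
eef_pos: [0.5367, 0.0021, 0.1643]
tool_rot: [-0.458, 0.889, 0.0, -0.001]
ft_force: [-0.4, -0.1, -3.8]
grip_width: 0.0371
grasp_force: 61.2
```

Request:
move_arm([
  [[0.004, 0.04, 0, 0, 20], [0.008, 0.08, 0, 0, 20], [0.01, 0.1, 0, 0, 20], [0.01, 0.1, 0, 0, 20]],
])

```text
clock: 7.02
eef_pos: [0.547, 0.1018, 0.1645]
tool_rot: [-0.462, 0.887, 0.0, -0.001]
ft_force: [-0.0, -0.3, -2.4]
grip_width: 0.0369
grasp_force: 61.3
```

```bash
python3 - <<'E'
from h import *
o=monitor.get_obs(); print(o["clock"],o["eef_pos"],o["joint_pos"],o["ft_force"])
c,K,E,A=save("wrist","w2"); print("w",px(K,E,A,[.557,.1896,.097]),px(K,E,A,[.557,.1896,.084]))
c,K,E,A=save("scene","s2"); print("s",px(K,E,A,[.557,.1896,.097]))
im=np.hstack([cv2.resize(cv2.imread("pics/w2.png"),(480,300)),cv2.resize(cv2.imread("pics/s2.png")[130:330,280:500],(320,291)).repeat(1,0)[:291] if 0 else cv2.resize(cv2.imread("pics/s2.png")[130:330,280:493],(320,300))])
cv2.imwrite("pics/m2.png",im)
E
```

```text
7.025 [0.54698319 0.1018144  0.1644817 ] [ 1.84193631e-01  3.88768386e-01  3.57651329e-02  1.21936863e+00
 -2.96392948e-04 -7.75859424e-01] [-0.01863868 -0.3320506  -2.41504036]
w [372.53239435 296.26018293] [370.10594103 286.92128746]
s [387.670113   173.59346281]
```

View pics/m2.png

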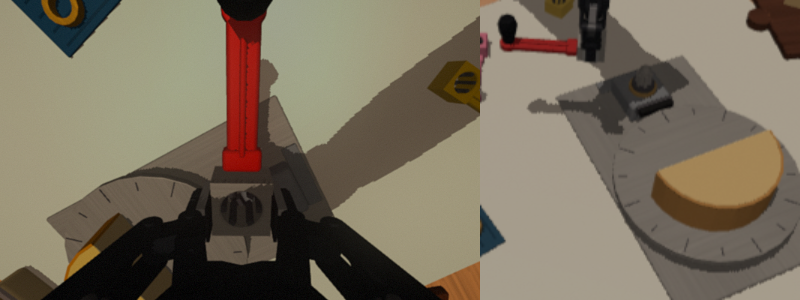

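The lever is held squarely. In the wrist image the hub bore is at (240,208) and hides the shaft. In the scene inset the nose is at about (644,68), within 2 px of the prediction. I shift sideways for a clear close look at the shaft.

Request:
move_arm([
  [[-0.003, 0.05, 0, 0, 20], [-0.006, 0.1, 0, 0, 20], [-0.01, 0.15, 0, 0, 20], [-0.01, 0.163, 0, 0, 20], [-0.01, 0.163, 0, 0, 20]],
])

```text
clock: 7.75
eef_pos: [0.5375, 0.2632, 0.1649]
tool_rot: [-0.461, 0.888, -0.0, -0.0]
ft_force: [-0.3, -0.5, -2.1]
grip_width: 0.0368
grasp_force: 61.4
```

```bash
python3 - <<'E'
from h import *
o=monitor.get_obs(); print(o["clock"],o["eef_pos"],o["tool_rot"])
c,K,E,A=save("wrist","w3"); p=px(K,E,A,[.557,.1896,.097]);print("w",p,px(K,E,A,[.557,.1896,.062]), px(K,E,A,o["eef_pos"]+[0,0,.0236]))
im=cv2.imread("pics/w3.png"); u,v=p.astype(int); x0=max(0,min(u-60,440));y0=max(0,min(v-75,250)); print(x0,y0)
a=cv2.resize(im[y0:y0+150,x0:x0+150],(480,480),interpolation=cv2.INTER_CUBIC)
b=cv2.resize(im,(320,200)); b=np.vstack([b,np.zeros((280,320,3),np.uint8)])
t=cv2.imread("pics/top1_full.png")[168:208,224:264]; b[200:480,:280]=np.clip(cv2.resize(t,(280,280),interpolation=cv2.INTER_CUBIC).astype(float)*1.6,0,255)
cv2.imwrite("pics/m3.png",np.hstack([a,b]))
E
```

```text
7.75 [0.53751599 0.26321249 0.16494695] [-4.60804733e-01  8.87501371e-01 -3.75830590e-04 -4.17678291e-04]
w [240.38586642 144.85769071] [251.50655316 138.5349776 ] [323.28266922 279.58594395]
180 69
```

View pics/m3.png

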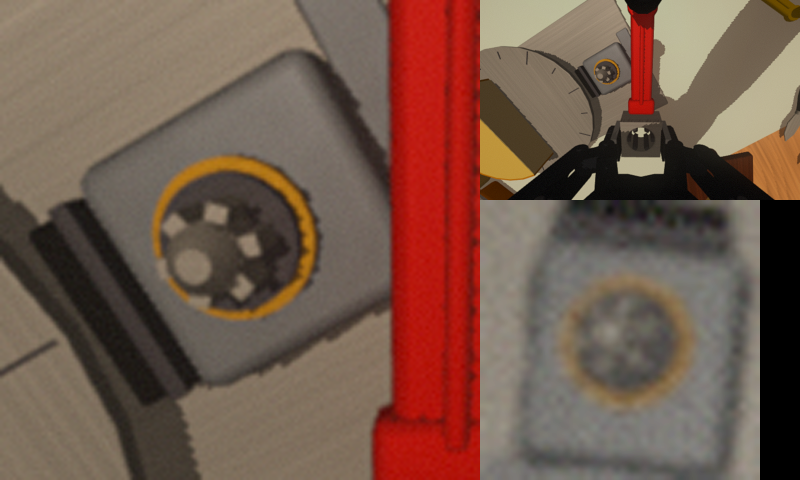

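Nose top is at crop (191,266), and the light rib ends are at (172,224), (215,213), (250,245), (241,288) and about (203,300). The held hub's bore is seen at (322,272).

```bash
python3 - <<'E'
from h import *
K,E,A=load("w3"); im=cv2.imread("pics/w3_full.png")
f=lambda c,z: at(K,E,A,180+c[0]/3.2,69+c[1]/3.2,z)
print("nose",f((191,266),.097))
P=np.array([f(c,.084) for c in[(172,224),(215,213),(250,245),(241,288)]])[:,:2]
from scipy.optimize import least_squares
def res(q): return (P-np.array([[q[0]+q[3]*np.cos(q[2]-k*np.pi/3),q[1]+q[3]*np.sin(q[2]-k*np.pi/3)] for k in range(4)])).ravel()
best=min((least_squares(res,[.557,.19,a,.0105]) for a in np.arange(-3,3,.5)),key=lambda r:r.cost)
best2=min((least_squares(lambda q:(P-np.array([[q[0]+q[3]*np.cos(q[2]+k*np.pi/3),q[1]+q[3]*np.sin(q[2]+k*np.pi/3)] for k in range(4)])).ravel(),[.557,.19,a,.0105]) for a in np.arange(-3,3,.5)),key=lambda r:r.cost)
for b in(best,best2): print(b.cost,b.x[:2],b.x[3],(np.degrees(b.x[2]))%60)
print("ring",[f((236,238),z)[:2] for z in(.05,.062)])
hub=at(K,E,A,322,272,.1649+.0236); print("bore top",hub)
o=monitor.get_obs(); y=R.from_quat(o["tool_rot"]).as_matrix(); print("arm dir",np.degrees(np.arctan2(y[1,0],y[0,0])), "hub in tool",y.T@(hub-o["eef_pos"]))
# red arm edges direction
b,g,r=[im[...,i].astype(int) for i in range(3)]
m=(r>100)&(g<60)&(b<60);m[:,:280]=0;m[:,360:]=0;m[200:]=0
v,u=np.nonzero(m);Q=np.array([at(K,E,A,x,yy,.1649+.0076) for x,yy in zip(u,v)])[:,:2];c=Q.mean(0);w,V=np.linalg.eigh((Q-c).T@(Q-c));print("red",c,np.degrees(np.arctan2(V[1,1],V[0,1])))
cv2.imwrite("pics/m4.png",cv2.resize(im[220:320,270:370],(500,500),interpolation=cv2.INTER_CUBIC))
E
```

```text
nose [0.5607407  0.19328126 0.097     ]
1.666497159585557e-08 [0.56047105 0.19348567] -0.01063249729371212 39.791722356933676
0.00012968270539594952 [0.55347739 0.19225556] 0.0057667592534146805 40.31496804882167
ring [array([0.56121951, 0.19355051]), array([0.55799706, 0.19372453])]
bore top [0.5356852  0.25956619 0.1885    ]
arm dir -125.19248596835409 hub in tool [ 3.37502385e-03 -5.95971703e-05 -2.35054465e-02]
red [0.49746655 0.20537801] 56.14937669604846
```

View pics/m4.png

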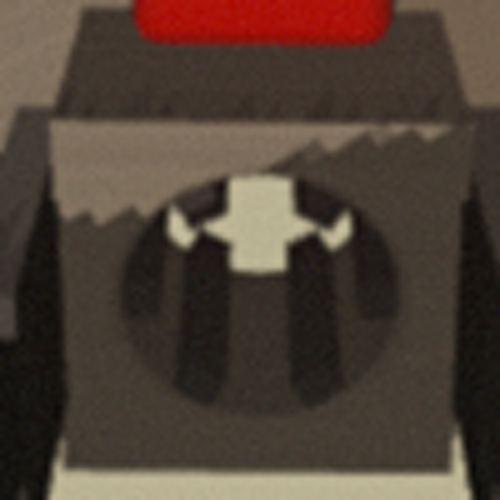

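Hub face rows 120–470 and bore centre at (259,295) in this crop give (321.8,279) in the full image. The hub therefore sits at the TCP as assumed, and my earlier 272 was wrong. The shaft is at (0.5605, 0.1934) and the ribs are at 40° mod 60, so I fit the arm at -140°.

Request:
move_arm([
  [[0.01, -0.03, 0, -7, 20], [0.023, -0.07, 0, -15.5, 20], [0.023, -0.07, -0.03, -15.5, 20], [0.023, -0.07, -0.055, -15.5, 20], [0.023, -0.07, -0.055, -15.5, 20]],
])

```text
clock: 8.43
eef_pos: [0.5587, 0.1907, 0.1082]
tool_rot: [-0.335, 0.942, -0.0, -0.003]
ft_force: [0.3, -0.1, -2.8]
grip_width: 0.0367
grasp_force: 61.3
```

```bash
python3 - <<'E'
from h import *
o=monitor.get_obs(); print(o["clock"],o["eef_pos"],o["ft_force"],o["ft_torque"])
c,K,E,A=save("wrist","w5"); a=cv2.imread("pics/w5.png")[180:380,220:420]
c,K,E,A=save("scene","s5"); b=cv2.imread("pics/s5.png")[110:230,330:450]; print(px(K,E,A,[.5605,.1934,.097]))
cv2.imwrite("pics/m5.png",np.hstack([cv2.resize(i,(400,400),interpolation=cv2.INTER_CUBIC) for i in(a,b)]))
E
```

```text
8.425 [0.55867056 0.1907146  0.10816349] [ 0.32316774 -0.09499827 -2.81847784] [ 0.02866651 -0.04082057 -0.01747317]
[389.93743724 173.95253722]
```

View pics/m5.png

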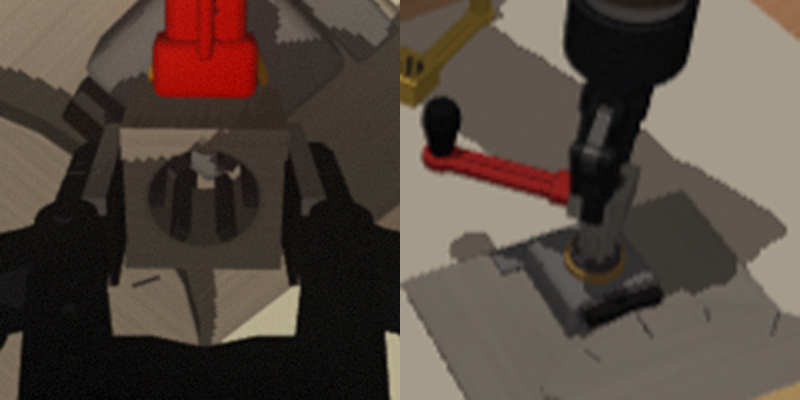

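The wrist crop shows the nose tip through the bore at (207,162), so alignment looks close. The tool lags a few mm, so I let it settle and then check.

Request:
move_arm([
  [[0, 0, 0, 0, 20], [0, 0, 0, 0, 20]],
])

```text
clock: 8.78
eef_pos: [0.5612, 0.194, 0.1116]
tool_rot: [-0.337, 0.942, -0.0, 0.001]
ft_force: [-0.7, 0.1, -3.0]
grip_width: 0.0367
grasp_force: 61.4
```

```bash
python3 - <<'E'
from h import *
o=monitor.get_obs(); m=R.from_quat(o["tool_rot"]).as_matrix(); print(o["eef_pos"],np.degrees(np.arctan2(m[1,0],m[0,0])),m[:,2])
c,K,E,A=save("wrist","w6"); im=cv2.imread("pics/w6.png")
print("hub pred",px(K,E,A,o["eef_pos"]+[0,0,.0236])-[0,0],"nose pred",px(K,E,A,[.5605,.1934,.097]), [at(K,E,A,220+207/2,180+162/2,.097)])
cv2.imwrite("pics/m6.png",np.clip(2.0*cv2.resize(im[230:330,270:370],(600,600),interpolation=cv2.INTER_CUBIC).astype(float),0,255).astype(np.uint8))
E
```

```text
[0.5611932  0.19402304 0.11158286] -140.62338751566696 [ 2.14507177e-03  6.81228212e-04 -9.99997467e-01]
hub pred [322.82106636 279.33773277] nose pred [322.52573589 240.0948484 ] [array([0.57090843, 0.20272375, 0.097     ])]
```

View pics/m6.png

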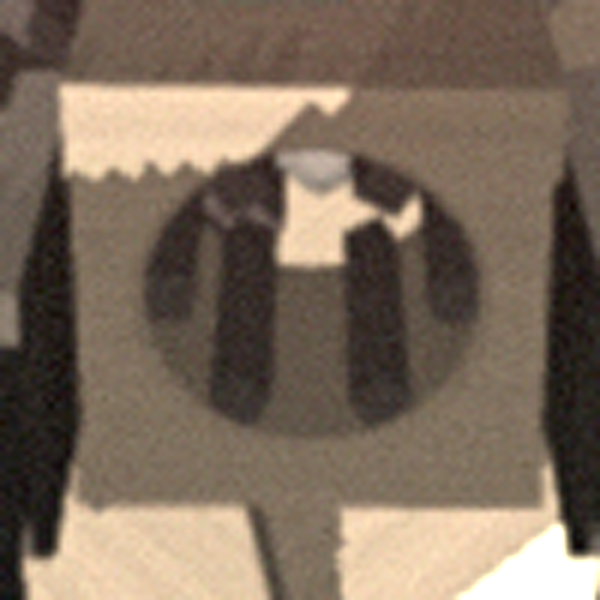

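The bore centre (312,293) in the crop matches the TCP. The grey patch at the top of the bore is the housing corner, because the geometry puts the nose out of sight behind the rim. Position is within 1 mm, so I descend gently.

Request:
move_arm([
  [[-0.0007, -0.0006, -0.006, 0.4, 20], [-0.0007, -0.0006, -0.01, 0.4, 20], [-0.0007, -0.0006, -0.013, 0.4, 20], [-0.0007, -0.0006, -0.016, 0.4, 20], [-0.0007, -0.0006, -0.016, 0.4, 20]],
])

```text
clock: 9.45
eef_pos: [0.5596, 0.1931, 0.0939]
tool_rot: [-0.34, 0.94, -0.0, -0.0]
ft_force: [0.3, -0.9, -2.6]
grip_width: 0.037
grasp_force: 61.4
```

Request:
move_arm([
  [[0, 0, -0.002, 0, 20], [0, 0, -0.004, 0, 20], [0, 0, -0.004, 0, 20]],
])

```text
clock: 9.82
eef_pos: [0.5596, 0.1931, 0.0901]
tool_rot: [-0.34, 0.94, 0.0, -0.0]
ft_force: [-0.3, 0.7, -2.9]
grip_width: 0.0367
grasp_force: 61.4
```

Request:
move_arm([
  [[0.0003, 0, -0.002, 0, 20], [0.0003, 0, -0.004, 0, 20], [0.0003, 0, -0.005, 0, 20], [0.0003, 0, -0.006, 0, 20], [0.0003, 0, -0.006, 0, 20]],
])

```text
clock: 10.45
eef_pos: [0.56, 0.1932, 0.0842]
tool_rot: [-0.34, 0.94, 0.0, -0.0]
ft_force: [-0.8, -0.2, -3.7]
grip_width: 0.0367
grasp_force: 61.3
```

Request:
move_arm([
  [[0, 0, -0.002, 0, 20], [0, 0, -0.004, 0, 20], [0, 0, -0.005, 0, 20], [0, 0, -0.005, 0, 20]],
])

```text
clock: 10.95
eef_pos: [0.56, 0.1932, 0.0791]
tool_rot: [-0.34, 0.94, 0.0, -0.0]
ft_force: [0.1, -0.3, -1.9]
grip_width: 0.0365
grasp_force: 61.3
```

The splines are engaged with no force, so I keep sliding down.

Request:
move_arm([
  [[0, 0, -0.003, 0, 20], [0, 0, -0.006, 0, 20], [0, 0, -0.008, 0, 20], [0, 0, -0.01, 0, 20], [0, 0, -0.01, 0, 20]],
])

```text
clock: 11.58
eef_pos: [0.56, 0.1931, 0.069]
tool_rot: [-0.34, 0.94, -0.0, -0.0]
ft_force: [-0.3, -0.6, -4.3]
grip_width: 0.0368
grasp_force: 61.2
```

Request:
move_arm([
  [[0, 0, -0.002, 0, 20], [0, 0, -0.003, 0, 20], [0, 0, -0.004, 0, 20], [0, 0, -0.004, 0, 20]],
])

```text
clock: 12.08
eef_pos: [0.56, 0.1932, 0.0652]
tool_rot: [-0.34, 0.94, -0.0, -0.0]
ft_force: [-0.3, -0.3, -2.4]
grip_width: 0.0371
grasp_force: 61.3
```

Request:
move_arm([
  [[0, 0, -0.001, 0, 20], [0, 0, -0.002, 0, 20], [0, 0, -0.003, 0, 20], [0, 0, -0.003, 0, 20]],
])

```text
clock: 12.58
eef_pos: [0.5601, 0.1932, 0.0644]
tool_rot: [-0.34, 0.94, 0.0, 0.001]
ft_force: [-5.5, -1.6, 9.2]
grip_width: 0.037
grasp_force: 62.9
```

It is home at 0.0644, as predicted, with shoulder contact. Now I swing clockwise.

Request:
move_arm([
  [[0, 0, 0.0015, -6, 20], [0, 0, 0.0015, -14, 20], [0, 0, 0.0015, -22, 20], [0, 0, 0.0015, -30, 20], [0, 0, 0.0015, -36, 20]],
])

```text
clock: 13.2
eef_pos: [0.5595, 0.1932, 0.0644]
tool_rot: [-0.032, 0.999, -0.0, -0.0]
ft_force: [-3.8, -1.0, 2.0]
grip_width: 0.0369
grasp_force: 61.8
```

Request:
move_arm([
  [[0, 0, 0, -5, 20], [0, 0, 0, -10, 20], [0, 0, 0, -14, 20], [0, 0, 0, -14, 20]],
])

```text
clock: 13.7
eef_pos: [0.5595, 0.1932, 0.0644]
tool_rot: [0.088, 0.996, -0.0, -0.0]
ft_force: [-5.3, -1.2, 3.5]
grip_width: 0.0367
grasp_force: 62.1
```

```bash
python3 - <<'E'
from h import *
o=monitor.get_obs(); m=R.from_quat(o["tool_rot"]).as_matrix(); print(o["eef_pos"],np.degrees(np.arctan2(m[1,0],m[0,0])),m[:,2],o["ft_torque"],o["joint_pos"])
E
```

```text
[0.55948876 0.19324642 0.06438661] 169.86520963801325 [-6.50734629e-04  2.73098390e-05 -9.99999788e-01] [-0.1745849   1.02380506  0.26322581] [ 3.32447241e-01  5.37907072e-01 -4.09481440e-03  1.02940063e+00
  2.38186496e-04  5.09332602e-01]
```

Request:
move_arm([
  [[0, 0, 0, -3, 20], [0, 0, 0, -6, 20], [0, 0, 0, -6, 20]],
])

```text
clock: 14.08
eef_pos: [0.5595, 0.1933, 0.0644]
tool_rot: [0.14, 0.99, 0.0, -0.0]
ft_force: [-4.5, -0.9, 3.9]
grip_width: 0.0366
grasp_force: 62.1
```

```bash
cat > st.py <<'E'
from h import *
o=monitor.get_obs(); m=R.from_quat(o["tool_rot"]).as_matrix(); print(o["eef_pos"],np.degrees(np.arctan2(m[1,0],m[0,0])),o["ft_torque"],o["tau"][5])
E
python3 st.py
```

```text
[0.55948458 0.19329437 0.06436282] 163.8775906659906 [-0.14918341  1.0628548   0.31496154] 0.405501751229167
```

Request:
move_arm([
  [[0, 0, 0, -3, 20], [0, 0, 0, -6, 20], [0, 0, 0, -6, 20]],
])

```text
clock: 14.45
eef_pos: [0.5595, 0.1933, 0.0644]
tool_rot: [0.192, 0.981, 0.0, -0.0]
ft_force: [-5.2, -0.6, 5.0]
grip_width: 0.0367
grasp_force: 62.1
```

```bash
python3 st.py
```

```text
[0.55948616 0.19330925 0.06435015] 157.8818050171135 [-0.17285797  1.04728533  0.35224912] 0.4194913152605295
```

Request:
move_arm([
  [[0, 0, 0, -2, 20], [0, 0, 0, -4, 20], [0, 0, 0, -4, 20]],
])

```text
clock: 14.82
eef_pos: [0.5595, 0.1933, 0.0644]
tool_rot: [0.226, 0.974, 0.0, -0.0]
ft_force: [-6.6, -0.4, 4.7]
grip_width: 0.0365
grasp_force: 62.1
```

```bash
python3 st.py
```

```text
[0.55950024 0.19332907 0.06441659] 153.89450181652748 [-0.20389169  1.00405416  0.36899041] 0.4255032632499933
```

Request:
move_arm([
  [[0, 0, 0, -2, 20], [0, 0, 0, -4, 20], [0, 0, 0, -4, 20]],
])

```text
clock: 15.2
eef_pos: [0.5595, 0.1933, 0.0644]
tool_rot: [0.26, 0.966, 0.0, -0.0]
ft_force: [-4.6, -0.7, 4.5]
grip_width: 0.0368
grasp_force: 62.1
```

```bash
python3 st.py
```

```text
[0.55949122 0.19333489 0.06438411] 149.89258053842835 [-0.21253204  1.04736637  0.40842885] 0.43619862757623196
```

Request:
move_arm([
  [[0, 0, 0, -2, 20], [0, 0, 0, -3, 20], [0, 0, 0, -3, 20]],
])

```text
clock: 15.58
eef_pos: [0.5595, 0.1933, 0.0644]
tool_rot: [0.285, 0.959, -0.0, -0.0]
ft_force: [-5.7, -0.7, 4.6]
grip_width: 0.037
grasp_force: 62.1
```

```bash
python3 st.py
```

```text
[0.5594872  0.19332159 0.06438071] 146.90652362303285 [-0.18500795  1.08380511  0.440362  ] 0.44813272543251514
```

Request:
move_arm([
  [[0, 0, 0, -2, 20], [0, 0, 0, -3, 20], [0, 0, 0, -3, 20]],
])

```text
clock: 15.95
eef_pos: [0.5596, 0.1933, 0.0643]
tool_rot: [0.309, 0.951, -0.0, -0.0]
ft_force: [-4.6, -1.2, 5.2]
grip_width: 0.0368
grasp_force: 62.2
```

```bash
python3 st.py
```

```text
[0.55960627 0.19326292 0.06433105] 144.0156779094458 [-0.3983089   1.03180007  1.54074246] 1.505206748843193
```

The torque jumped to 1.5 N m, so this is the solid stop after about 76°, play included. I release and retreat.

Request:
move_arm([
  [[0, 0, 0, 0, 60], [0, 0, 0, 0, 80], [0, 0, 0, 0, 80], [0, 0, 0.01, 0, 80], [0, 0, 0.03, 0, 80]],
])

```text
clock: 16.58
eef_pos: [0.5596, 0.193, 0.0938]
tool_rot: [0.311, 0.95, -0.0, -0.001]
ft_force: [-0.1, 0.6, 0.2]
grip_width: 0.068
grasp_force: 0.0
```

Request:
move_arm([
  [[0, 0, 0.05, 0, 80], [0, 0, 0.1, 0, 80], [0, 0, 0.15, 0, 80], [0, 0, 0.15, 0, 80]],
])

```text
clock: 17.08
eef_pos: [0.5628, 0.1941, 0.2502]
tool_rot: [0.311, 0.95, 0.004, 0.005]
ft_force: [0.8, 0.7, 0.2]
grip_width: 0.0683
grasp_force: 0.0
```

```bash
python3 - <<'E'
from h import *
o=monitor.get_obs(); print(o["clock"],o["eef_pos"],o["ft_force"])
c,K,E,A=save("wrist","w9"); a=cv2.imread("pics/w9.png")
print("hub pred",px(K,E,A,[.5602,.1933,.088]),px(K,E,A,[.5602,.1933,.095]))
save("scene","s9"); b=cv2.imread("pics/s9.png")[90:290,270:470]
cv2.imwrite("pics/m9.png",np.hstack([cv2.resize(a,(480,300)),cv2.resize(b,(300,300))]))
E
```

```text
17.075 [0.56282885 0.19409384 0.25022247] [0.7585588  0.72578097 0.16262594]
hub pred [317.21025821 175.18751025] [317.18629807 176.89643075]
```

View pics/m9.png

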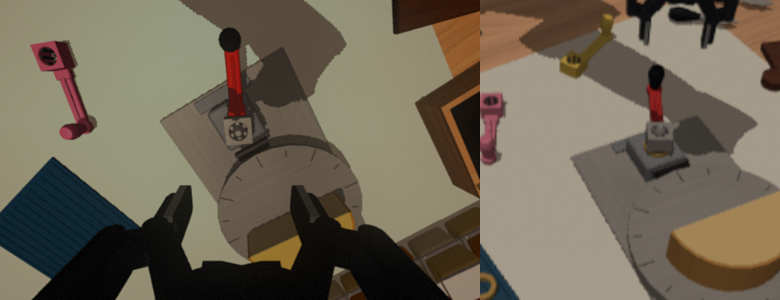

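The final views show the hub seated on the shaft at (239,130), matching the prediction. The arm points out over the front, and the robot is clear of it.

```bash
python3 -c "
from h import *
print(job.job_done())"
```

```text
the job is handed in; nothing more can be done
None
```

The brake lever is fully home on the splined shaft and swung clockwise to a firm stop, judged by a sharp torque rise. The arm points out over the turntable's front, about 30° from straight out; the lever is released, and the job is handed in, though no result came back.

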